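# Fit the bench pin and clamp it with the thumbscrew

### The arm

A 7-joint arm with a two-finger parallel gripper is mounted at the origin on the work surface. World frame = base frame: x ahead of the robot, y to its left, z up, the work surface at z = 0. Lengths are in m, angles in rad, forces in N, time in s.
With the tool pointing down it reaches from about 0.425 to 0.925 m from the base axis. Payload 6.8 kg.
Tool frame: the origin (TCP) lies on the front face of the gripper's body, between the roots of the fingers; the fingertips stand 73 mm ahead of it and the grasp point (between the pads) lies 54 mm ahead of it; z points along the fingers, x is the direction in which the jaws open and shut, and the axes are right-handed (so a half turn about z gives the same grasp; the last joint's range is limited). The gripper opens to 85 mm and grips with 20 to 120 N. Pads are 22 mm wide; open, the fingers measure 114 mm over their backs; the gripper's body (76 mm by 85 mm) begins 54 mm behind the grasp point. The pads swing forward as they close: fully open they stand 13 mm farther back than shut.
Start: joints at [-1.346, 0.477, 0.022, 1.555, -0.011, 1.109, -0.083], TCP at [0.221, 0.638, 0.304] pointing down, gripper open.
Joint ranges: [-2.96, 2.96], [-0.34, 2.1], [-1.41, 1.46], [0.24, 2.44], [-1.37, 4.51], [0.17, 1.92], [-2.96, 2.96]. Speed limits (rad/s): [2.39, 2.39, 3.14, 3.14, 3.14, 3.14, 3.14].

### API

Orientations are given as a unit quaternion [w, x, y, z].
In Python, from station import get_obs, read_camera, hand_in gives the robot as it stands. The module is installed in compiled form; this text tells all that it offers.
- The arm moves only by the shell command python3 -m creep 'ROWS' [FORCE]. ROWS is JSON, a list that holds one entry, the list of rows, each a list of 7 numbers: the turn, a rotation vector about the tool's x, y, z in rad, then the shift along the tool's x, y, z in m, then the finger opening in m, from 0 to 0.0854. A call has 1 to 20 rows; each row shifts and turns the pose as measured when the row begins, along the tool's axes as they then stand; what a row does not reach is not made up. A row lasts 1/12 s, in which the tool goes at most 41.7 mm and 7.16 degrees, less where a joint would pass 70% of its speed; a pose out of reach is approached as far as the arm can. A call is refused whole if a number of a shift passes 0.0417 or a number of a turn 0.125, either way. A call with a gripper value outside its range is refused whole. The fingers move at their own pace and stop on an object; FORCE is the grip in N (left out, the last holds). Time passes only in rows, so rows that do not move let the fingers close. It gives the time, the measured TCP pose, the force and the opening at its end, in the units of the state.
- get_obs(): the state, without advancing time (a new reading comes with each control period).
- read_camera(name): name is "scene" or "top" or "wrist"; returns a dict with "color" (420x560x3 uint8, red, green, blue), "range_z" (420x560 float32, m along the optical axis (not along the pixel's ray), 0 where there is no reading), "fovy" (degrees; the focal length in pixels is half the picture's height over the tangent of half this angle, whatever the lens; pixels are square), "cx", "cy" (the principal point, pixels), "rvec" (rotation vector, rad) and "tvec" (3), from world to camera coordinates, as OpenCV has them. Camera axes: x right, y down, z forward; pixel columns grow to the right and rows downward; lengths in m; the calibration is good to about 2 mm. A picture is of the moment at which its call begins.
- hand_in(): hands the job in, once; it reports no verdict.
The state is a dict: "t": time; "q": joint angles; "joint_vel": joint speeds; "joint_torque": joint torques, N m; "eef_pos": TCP position; "tool_rot": TCP orientation; "contact_force": force on the tool from outside, world axes, zero at the start; "torque": the same for the moment, N m; "gripper_width": opening from 0.0 (shut) to 1.0 (fully open).
Only numpy, scipy, OpenCV 4.12 (cv2) and the standard library are available. Lean on these libraries where they do the work, as an engineer would, in place of code of your own. Each camera call takes 0.05 s, during which the arm holds its last target.

### The job

Slide the wooden bench pin, square end first and lying flat, into the steel holder on the bench until it meets the back stop, without ramming it. Then turn the knurled thumbscrew clockwise until you feel it bear on the wood, nip it up about a twentieth of a turn more so that it holds, and stop there: do not overtighten it. Let go, and leave everything else on the bench where it is.

Things in the scene. Friction and masses are not known exactly. Their poses are not given: they have to be found in the camera images.
- pin: bench pin: flat pale wooden tongue 180 long (x), 40 wide (y), 16 thick (z), about 0.12 kg; V slot 60 mm long in its -x end, square solid +x end. It lies flat left or right of the holder, slot towards the robot. Origin: centre of the underside; x runs from slotted to square end, z up
- pin_rear (a point): middle of the lower edge of the pin's square end (90 mm along +x from the pin's origin); axes as the pin's. Once home it is at x = 22 mm in the holder's frame, 20 mm above the table, and 46 mm of the pin is inside the holder
- holder: bench-pin holder of dark steel, fixed to the bench, yaw up to 0.3 rad. Origin on the thumbscrew's axis at table level, z up. Its mouth faces its own -x (the robot); the pin slides in along its +x. Bed: bar 34 mm wide (narrower than the pin, so fingers can straddle it), top 20 mm above the table, from x = -116 mm to the back stop. Foot plate 100 x 100 x 8 mm, centred on the origin
- mouth (a point): middle of the mouth, on the bed (24 mm before the screw axis, 20 mm up); axes as the holder's. From here to the back stop (46 mm in) two cheeks leave a gap of 43 mm; flared lips reach 17 mm out before the mouth, 56 mm apart at their ends, 46 mm high. A bridge 61 mm wide (underside 46, top 56 mm above the table) joins the cheeks
- knob_grip (a point): on the thumbscrew's axis, 82 mm above the table, best height to grip; fixed to the holder, does not turn. The thumbscrew: upright round knurled steel head 32 mm across, 66 to 92 mm above the table. Clockwise seen from above tightens. The head keeps its height; its foot under the bridge (18 mm across) sinks 2 mm per rad, and starts 3 to 6 mm above the pin's place
- washer (a joint): how far the brass spring washer under the thumbscrew's head is flattened, m: 0 while the screw runs free, then 0.0005 per rad of wind-up past bearing (0.00015 is well tight, 0.00025 too much); 0 again when let go. Too small for the noisy measurement: judge by the torque
- knob_axis (a point): same axis, at the bridge's top, 56 mm up. Some unknown 1.7 to 3.2 rad of turning until the screw bears: regrasp as needed. Torque: about 0.05 N m running free; once it bears, it rises by 0.8 N m per rad. Tight: 0.2 to 0.5 rad past bearing (0.16 to 0.4 N m), best 0.3; more is overtightened. Let go, the head springs back by that wind-up while the foot stays down on the pin. Grip with 20 to 30 N
Not all that is in view belongs to the job. There is more than one size of the holder; the job needs the largest.

How it is judged:
By the outcome, as a careful person would: the job done as asked, in the order asked, and still so for the second after the job is handed in, with the robot touching nothing.
It also fails if it takes over 72 s, if anything falls off the work surface, if the arm or the gripper's body presses on something with over 40 N, if the wrist force passes 120 N, or if a joint passes its speed limit or range.

## Working session

There is one attempt and no reset: what is moved stays moved. The work goes in short steps, Python scripts to look and compute and a shell command to move; the robot and the scene stay as the last step left them, time stands still between calls to the robot, and variables do not carry over. Pictures are saved under pics/ and viewed, and the job is handed in when it is done.

```bash
mkdir -p pics; cat > h.py <<'E'
import numpy as np, cv2
from station import get_obs, read_camera
from scipy.spatial.transform import Rotation as R
def cam(n):
    c=read_camera(n); h=c['color'].shape[0]
    f=h/2/np.tan(np.radians(c['fovy'])/2)
    c['K']=np.array([[f,0,c['cx']],[0,f,c['cy']],[0,0,1]]); c['R']=cv2.Rodrigues(np.array(c['rvec'],float))[0]; c['t']=np.array(c['tvec'],float).ravel()
    return c
def ray(c,u,v,z):
    d=c['R'].T@np.linalg.inv(c['K'])@np.array([u,v,1.]); o=-c['R'].T@c['t']
    return o+d*(z-o[2])/d[2]
def cloud(c):
    h,w=c['range_z'].shape; u,v=np.meshgrid(np.arange(w),np.arange(h))
    Z=c['range_z']; p=np.stack([(u-c['cx'])/c['K'][0,0]*Z,(v-c['cy'])/c['K'][1,1]*Z,Z],-1)
    P=(p-c['t'])@c['R']; P[Z==0]=np.nan
    return P
def save(c,name): cv2.imwrite('pics/'+name,c['color'][:,:,::-1])
def proj(c,P):
    p=c['R']@np.array(P)+c['t']; q=c['K']@p; return q[:2]/q[2]
E
python3 - <<'E'
from h import *
for n in ['scene','top','wrist']:
    c=cam(n); save(c,n+'0.png'); print(n,c['fovy'],c['cx'],c['cy'],-c['R'].T@c['t'])
o=get_obs(); print({k:np.round(v,4) for k,v in o.items()})
E
```

```text
scene 50.98745704078164 275.8367409283939 204.42680250519376 [1.28843604 0.08781602 0.96135791]
top 47.91795370637532 279.74260321568914 199.520470287171 [ 0.34041807 -0.07603242  1.35913933]
wrist 66.90621388950095 278.8665955960142 204.93426187013486 [0.15349769 0.66129585 0.37265031]
{'t': np.float64(0.15), 'q': array([-1.3461,  0.4776,  0.0223,  1.5562, -0.0115,  1.1093, -0.0831]), 'joint_vel': array([-0.0011, -0.0007,  0.0005, -0.002 ,  0.0007, -0.0002,  0.0003]), 'joint_torque': array([ 2.60000e-03, -5.96925e+01,  1.61000e+00, -2.81487e+01,
        1.26000e-02,  6.60000e-03,  0.00000e+00]), 'eef_pos': array([0.2204, 0.6376, 0.3032]), 'tool_rot': array([ 4.000e-04,  8.145e-01,  5.802e-01, -5.000e-04]), 'contact_force': array([-0.3353,  1.1779, -0.0102]), 'torque': array([-0.0148, -0.0073, -0.035 ]), 'gripper_width': np.float64(1.0002)}
```

```bash
python3 -c "
import cv2,numpy as np
" ; ls pics
```

```text
scene0.png
top0.png
wrist0.png
```

View pics/scene0.png

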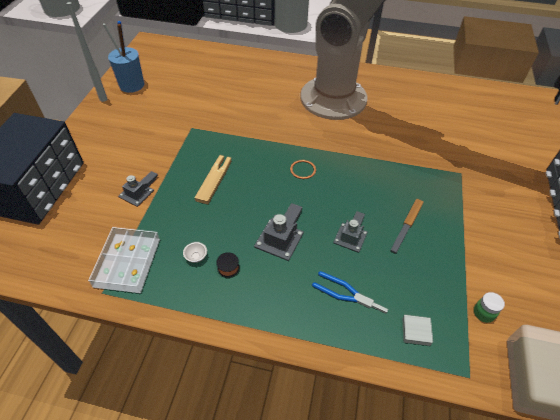

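View pics/top0.png

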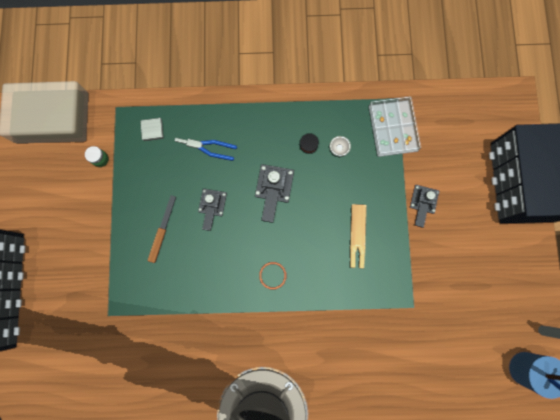

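The candidates for the holder in the top view are at (274,180), (211,203) and (424,197). The one at (274,180) looks largest; I'll check it in a crop. The pin is at (358,236), with its slot facing the robot at the bottom.

```bash
python3 - <<'E'
from h import *
c=cam('top'); im=c['color'][:,:,::-1]; P=cloud(c)
crop=im[140:290,180:450]; cv2.imwrite('pics/crop1.png',cv2.resize(crop,None,fx=2.9,fy=2.9,interpolation=cv2.INTER_CUBIC))
# dark plates
hsv=cv2.cvtColor(im,cv2.COLOR_BGR2HSV)
w=((hsv[...,1]<130)&(hsv[...,0]>10)&(hsv[...,0]<35)&(hsv[...,2]>170)).astype(np.uint8)
w[:190]=0;w[:,:330]=0;w[280:]=0;w[:,390:]=0
n,l,s,ce=cv2.connectedComponentsWithStats(w); k=1+np.argmax(s[1:,4]); print(s[k],ce[k])
pts=np.argwhere(l==k)[:,::-1]
W=np.array([ray(c,u,v,.016)[:2] for u,v in pts]); r=cv2.minAreaRect(W.astype(np.float32)); print(r)
print(cv2.boxPoints(r)); print('z',np.nanmedian(P[l==k][:,2]))
for (u,v) in [(274,177),(208,199),(430,195)]:
    print(P[v,u], ray(c,u,v,.092))
np.set_printoptions(linewidth=250,precision=0,suppress=True)
print(P[160:226:3,250:300:3,2]*1000)
E
```

```text
[351 204  15  64 793] [357.87894073 233.55233291]
((0.4730924963951111, -0.28285402059555054), (0.03914839029312134, 0.1796996146440506), 85.22299194335938)
[[ 0.3819247  -0.2948777 ]
 [ 0.56100005 -0.3098427 ]
 [ 0.5642603  -0.27083033]
 [ 0.38518494 -0.25586534]]
z 0.016030101653214637
[ 0.63104759 -0.0505886   0.09911334] [ 0.63268831 -0.05044496  0.092     ]
[0.58122279 0.13543355 0.06672983] [0.57651439 0.13129881 0.092     ]
[ 0.57373439 -0.4797027   0.07075196] [ 0.56988654 -0.47304539  0.092     ]
[[ -5.   2.  -3.   2.   4.   3.   0.   4.  -5.  -4.   2.  -4.  -1.  -2.  -4.   4.   0.]
 [  9.   0.   1.   4.  -6.  -2.  -1.   4.   3.   2.  -2.   0.  -4.  -2.   1.  -1.   0.]
 [  1.   1.   3.   2.  12.  12.   7.   9.   8.  -3.   4.   0.   2.  -0.   3.  -1.   6.]
 [  4.   6.  -1.  -1.  11.  57.  58.  56.  56.  13.   6.   3.   8.   7.   5.  -4.  -5.]
 [ -1.   4.   1.   4.  11.  60.  53.  89.  92.  91.  54.  56.   7.  14.   9.   0.  -1.]
 [  0.  -4.   6.   7.   9.  53.  92. 101.  96.  92.  58.  57.  14.   7.   7.   6.   2.]
 [  3.   4.   1.  11.   8.  58.  93.  93.  96.  91.  55.  55.
[... 647 characters left out ...]
1.   2.   3.  -3.  -0.  18.  22.  20.  20.   2.   1.  -0.   9.  -2.   2.  -4.  -2.]
 [  1.   0.   5.   2.  -1.  21.  22.  23.  25.  -3.   2.  -3.   0.  -1.   0.  -3.  -2.]
 [  1.   1.   2.   0.  -3.  18.  20.  20.  20.   0.   0.   5.   1.  -1.  -1.   1.  -4.]
 [  1.   4.   1.   2.   2.  13.  22.  22.  21.  -1.   2.  nan   6.   1.  -1.   3.   3.]
 [ -4.   0.   1.   5.  24.  17.  17.  19.  11.   0.  -4.   2.   1.  -3.  -2.   1.   1.]
 [  3.  -2.   0.   0.  18.  23.  19.  22.   5.  -4.   3.   2.   6.   3.  -1.  -2.   3.]
 [  4.   2.   3.   0.  19.  12.  18.  19.   3.  -4.  -0.   3.   3.   8.  -1.  -3.   0.]
 [  3.   3.   3.   2.   6.  -1.   3.  -2.   3.   2.   3.   3.   1.   5.   3.  -3.   4.]]
```

View pics/crop1.png

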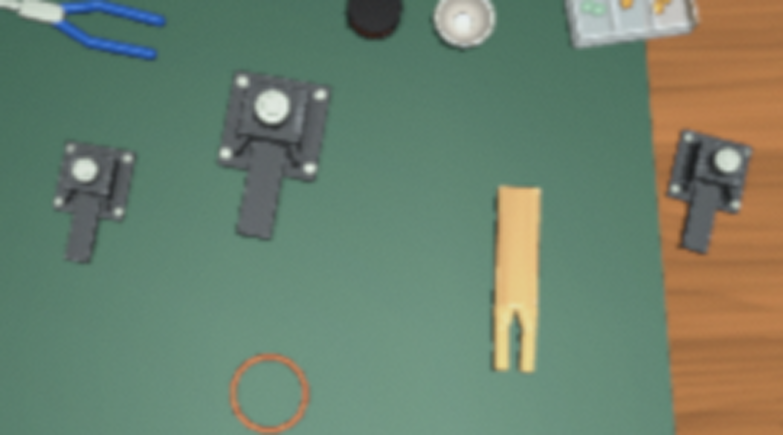

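The crop confirms that the middle holder (274,180) is clearly the largest: head top about 92 mm, plate about 100 mm. The holders at left (211,203) and right (424,197) are smaller. Next I move above it for a close wrist view.

```bash
python3 -m creep '[[[0,0,-0.125,0,0.03,0,0.0854],[0,0,-0.125,0,0.03,0,0.0854],[0,0,0,-0.033,0.025,0,0.0854],[0,0,0,-0.033,0.025,0,0.0854],[0,0,0,-0.033,0.025,0,0.0854],[0,0,0,-0.033,0.025,0,0.0854],[0,0,0,-0.035,0.02,0,0.0854],[0,0,0,-0.035,0.02,0,0.0854],[0,0,0,-0.035,0.02,0,0.0854],[0,0,0,-0.035,0.02,0,0.0854],[0,0,0,-0.035,0.015,0,0.0854],[0,0,0,-0.035,0.015,0,0.0854],[0,0,0,-0.035,0.015,0,0.0854],[0,0,0,-0.035,0.01,0,0.0854],[0,0,0,-0.035,0.01,0,0.0854],[0,0,0,-0.035,0.01,0,0.0854],[0,0,0,-0.035,0,0,0.0854],[0,0,0,-0.035,0,0,0.0854],[0,0,0,-0.035,0,0,0.0854],[0,0,0,0,0,0,0.0854]]]' 25; python3 - <<'E'
from h import *
c=cam('wrist'); save(c,'w1.png'); o=get_obs(); print(o['t'],o['q'],o['eef_pos'],R.from_quat(np.roll(o['tool_rot'],-1)).as_matrix())
E
```

```text
t: 1.87
eef_pos: [0.4932, -0.0074, 0.2983]
tool_rot: [-0.001, 0.733, 0.68, -0.001]
contact_force: [0.0, -1.0, -1.4]
gripper_width: 1.002
1.9167 [-0.34629966  0.18325272  0.26044244  1.99885885 -0.05797635  0.96887419
  1.4418637 ] [ 0.49353962 -0.00424399  0.29829866] [[ 7.18171595e-02  9.97414371e-01 -2.62067768e-03]
 [ 9.97417728e-01 -7.18158177e-02  6.02697583e-04]
 [ 4.12933120e-04 -2.65719441e-03 -9.99996384e-01]]
```

View pics/w1.png

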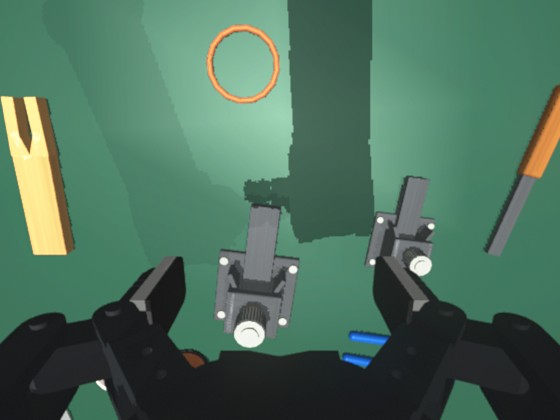

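```bash
python3 - <<'E'
from h import *
c=cam('wrist'); im=c['color'][:,:,::-1]
cv2.imwrite('pics/crop2.png',cv2.resize(im[195:355,200:310],None,fx=3.7,fy=3.7,interpolation=cv2.INTER_CUBIC))
hsv=cv2.cvtColor(im,cv2.COLOR_BGR2HSV)
L=[];Rr=[]
for v in range(206,262,4):
    b=im[v].astype(int); m=(hsv[v,:,1]<90)&(np.arange(560)>235)&(np.arange(560)<292); u=np.where(m)[0]
    print(v,u.min(),u.max(),len(u))
    if v>=212 and v<248:
        L.append(ray(c,u.min()-.5,v,.02)[:2]);Rr.append(ray(c,u.max()+.5,v,.02)[:2])
for S in (L,Rr):
    S=np.array(S); p=np.polyfit(S[:,0],S[:,1],1); print('slope',p, 'yaw',np.arctan(p[0]), 'at x=.6',np.polyval(p,.6))
P=cloud(c)
print('cam pts', P[270,260],P[330,250],P[215,262])
for z in(.092,):print(ray(c,250,332,z))
w=(hsv[...,2]>200)&(hsv[...,1]<60); 
n,l,s,ce=cv2.connectedComponentsWithStats(w.astype(np.uint8))
for i in range(1,n):
    if s[i,4]>8 and 200<ce[i][0]<310: print(s[i],ce[i],ray(c,*ce[i],.011)[:2],ray(c,*ce[i],.092)[:2])
E
```

```text
206 247 289 41
210 247 286 40
214 246 288 41
218 246 290 39
222 245 285 32
226 245 275 31
230 244 274 31
234 244 274 31
238 244 273 30
242 243 273 31
246 243 272 30
250 242 271 30
254 236 271 36
258 236 291 56
slope [-0.19762339  0.06078871] yaw -0.1951093199069771 at x=.6 -0.057785330033130404
slope [-0.63564902  0.3436468 ] yaw -0.566220416095493 at x=.6 -0.03774260925063794
cam pts [ 0.60156913 -0.03357819  0.02059516] [ 0.62849448 -0.04183798  0.09568183] [ 0.53253844 -0.02521087  0.0200214 ]
[ 0.63364454 -0.04265451  0.092     ]
[217 257   8   8  46] [220.2826087 260.7826087] [ 0.59049356 -0.08213407] [ 0.55253925 -0.0631543 ]
[286 266   8   7  48] [289.375      269.10416667] [0.60791483 0.00186589] [0.56600901 0.00179269]
[214 311   8   7  42] [217.38095238 314.0952381 ] [ 0.66525293 -0.09509058] [ 0.61034161 -0.073172  ]
[276 318   7   7  40] [278.8   321.075] [ 0.68149719 -0.01657089] [ 0.62290132 -0.01246224]
[231 321  30  26 590] [245.05423729 333.97118644] [ 0.69795543 -0.06242671] [ 0.63562649 -0.04791698]
```

View pics/crop2.png

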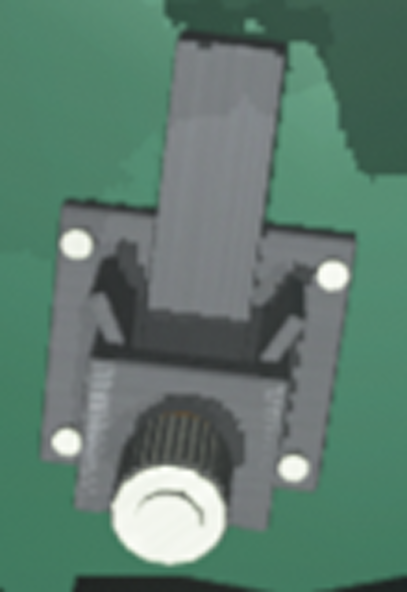

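```bash
python3 -m creep '[[[0,0,0.012,-0.035,-0.002,0.012,0.065],[0,0,0,-0.035,-0.002,0.012,0.065],[0,0,0,-0.035,-0.002,0.012,0.065],[0,0,0,-0.035,-0.002,0.012,0.065],[0,0,0,-0.035,-0.002,0.012,0.065],[0,0,0,-0.035,-0.002,0.012,0.065],[0,0,0,-0.035,-0.002,0.012,0.065],[0,0,0,-0.035,-0.002,0.012,0.065],[0,0,0,0,0,0.012,0.065],[0,0,0,0,0,0,0.065]]]'; python3 - <<'E'
from h import *
c=cam('wrist'); save(c,'w2.png'); o=get_obs(); M=R.from_quat(np.roll(o['tool_rot'],-1)).as_matrix();print(o['t'],o['q'],o['eef_pos'],o['gripper_width'],M[:,0])
print(np.degrees(np.arctan2(M[1,0],M[0,0])))
im=c['color'][:,:,::-1];hsv=cv2.cvtColor(im,cv2.COLOR_BGR2HSV)
w=((hsv[...,0]>10)&(hsv[...,0]<35)&(hsv[...,2]>150)&(hsv[...,1]<170)).astype(np.uint8)
n,l,s,ce=cv2.connectedComponentsWithStats(w); k=1+np.argmax(s[1:,4]); print(s[k],ce[k])
pts=np.argwhere(l==k)[:,::-1]
W=np.array([ray(c,u,v,.016)[:2] for u,v in pts]); r=cv2.minAreaRect(W.astype(np.float32)); print(r,cv2.boxPoints(r))
E
```

```text
t: 2.8
eef_pos: [0.4697, -0.2703, 0.184]
tool_rot: [-0.001, 0.723, 0.691, 0.006]
contact_force: [-0.1, 0.8, -0.6]
gripper_width: 0.762
2.85 [ 0.14153808  0.42448489  0.34116892  1.9987335  -0.22024404  0.74894944
  2.14223305] [ 0.46999776 -0.27084841  0.18516698] 0.7618265840299744 [0.04499144 0.99894869 0.00879077]
87.4212100713093
[    0     0   105   311 10256] [ 41.66985179 181.14840094]
((0.43620485067367554, -0.46368327736854553), (0.09046812355518341, 0.22796931862831116), 89.95195007324219) [[ 0.3221823  -0.5088217 ]
 [ 0.5501516  -0.5090129 ]
 [ 0.5502274  -0.41854483]
 [ 0.3222581  -0.41835368]]
```

View pics/w2.png

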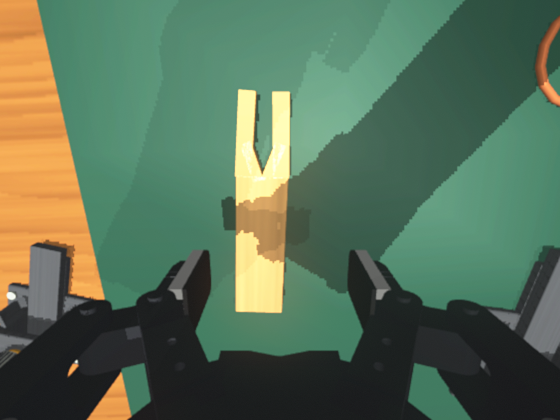

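```bash
python3 - <<'E'
from h import *
c=cam('wrist'); o=get_obs(); M=R.from_quat(np.roll(o['tool_rot'],-1)).as_matrix();print(o['eef_pos'],M)
im=c['color'][:,:,::-1];hsv=cv2.cvtColor(im,cv2.COLOR_BGR2HSV)
w=((hsv[...,0]>10)&(hsv[...,0]<32)).astype(np.uint8); w[:,:215]=0;w[:,310:]=0;w[330:]=0
n,l,s,ce=cv2.connectedComponentsWithStats(w); k=1+np.argmax(s[1:,4]); print(s[k],ce[k])
pts=np.argwhere(l==k)[:,::-1]
W=np.array([ray(c,u,v,.016)[:2] for u,v in pts]); r=cv2.minAreaRect(W.astype(np.float32)); print(r,cv2.boxPoints(r))
b=cv2.boxPoints(r)
p=np.array(r[0]); e=b[np.argsort(b[:,0])]; d=(e[2:].mean(0)-e[:2].mean(0)); d/=np.linalg.norm(d); yaw=np.arctan2(d[1],d[0]); print('yaw',yaw)
g=p-.015*d
# target rotation
T=np.array([[-d[1],d[0],0],[d[0],d[1],0],[0,0,-1]]).T  # cols x,y,z
T[:,0]=[-d[1],d[0],0];T[:,1]=[d[0],d[1],0];T[:,2]=[0,0,-1]
print('g',g,'turn',R.from_matrix(M.T@T).as_rotvec(),'shift',M.T@(np.r_[g,.18]-o['eef_pos']))
E
```

```text
[ 0.47051932 -0.27021041  0.18604861] [[ 0.04376007  0.99899981  0.00918855]
 [ 0.99900311 -0.04383774  0.00842893]
 [ 0.0088233   0.00881053 -0.99992226]]
[  236    89    56   223 10299] [261.8449364  205.98592096]
((0.4738736152648926, -0.28166165947914124), (0.04096656292676926, 0.1805105358362198), 85.24140930175781) [[ 0.38223022 -0.294587  ]
 [ 0.56211853 -0.3095617 ]
 [ 0.565517   -0.26873633]
 [ 0.3856287  -0.25376162]]
yaw -0.08305303
g [ 0.45892532 -0.2804173 ] turn [ 0.00863652 -0.00899526  0.03923789] shift [-0.01075743 -0.01118825  0.00585558]
```

```bash
python3 -m creep '[[[0.0087,-0.009,0.039,-0.0108,-0.0112,0.006,0.065],[0,0,0,0,0,0,0.065],[0,0,0,0,0,0.02,0.065],[0,0,0,0,0,0.02,0.065],[0,0,0,0,0,0.02,0.065],[0,0,0,0,0,0.015,0.065],[0,0,0,0,0,0,0.065]]]'; cat > st.py <<'E'
from h import *
import sys
o=get_obs(); M=R.from_quat(np.roll(o['tool_rot'],-1)).as_matrix()
np.set_printoptions(precision=4,suppress=True)
print('t',o['t'],'p',o['eef_pos'],'w',o['gripper_width'],'F',o['contact_force'],'T',o['torque'],'q7',o['q'][6])
if len(sys.argv)>1:
    x,y,z,yaw=map(float,sys.argv[1:5]); d=[np.cos(yaw),np.sin(yaw)]
    T=np.array([[-d[1],d[0],0],[d[0],d[1],0],[0,0,-1]]).T
    print('turn',R.from_matrix(M.T@T).as_rotvec(),'shift',M.T@(np.array([x,y,z])-o['eef_pos']))
E
python3 st.py 0.459 -0.2804 0.072 -0.083
```

```text
t: 3.48
eef_pos: [0.4648, -0.274, 0.1075]
tool_rot: [0.004, 0.733, 0.68, 0.003]
contact_force: [-0.8, 0.4, -0.2]
gripper_width: 0.763
t 3.4833 p [ 0.4648 -0.274   0.1075] w 0.763036383236928 F [-0.8053  0.3633 -0.2493] T [-0.0185 -0.0046 -0.0203] q7 2.1763337799722833
turn [0.0106 0.0003 0.0083] shift [-0.0068 -0.0057  0.0354]
```

```bash
python3 -m creep '[[[0.0106,0,0.008,-0.0068,-0.0057,0.01,0.065],[0,0,0,0,0,0.01,0.065],[0,0,0,0,0,0.01,0.065],[0,0,0,0,0,0.004,0.065],[0,0,0,0,0,0,0.065]]]';python3 st.py 0.459 -0.2804 0.072 -0.083;  python3 -c "
from h import *
save(cam('wrist'),'w3.png')"
```

```text
t: 3.9
eef_pos: [0.4602, -0.28, 0.0733]
tool_rot: [0.001, 0.735, 0.678, 0.001]
contact_force: [-0.7, 0.3, -0.1]
gripper_width: 0.761
t 3.9 p [ 0.4602 -0.28    0.0733] w 0.7614077334220297 F [-0.6605  0.2539 -0.1455] T [-0.0009  0.0145 -0.0334] q7 2.202476000358792
turn [0.0028 0.0011 0.0019] shift [-0.0005 -0.0011  0.0013]
```

View pics/w3.png

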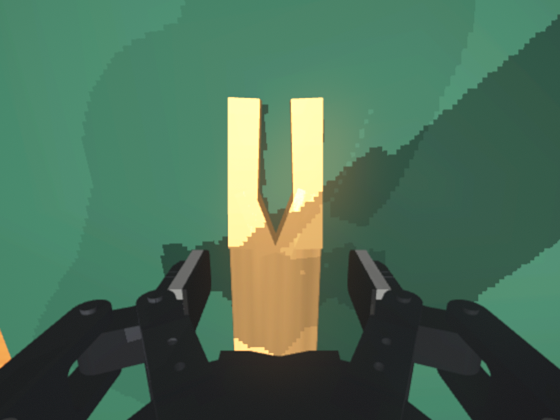

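The pads straddle the solid part, just past the V apex (275,243), and the pin is centred between them. Closing now.

```bash
python3 -m creep '[[[0,0,0,0,0,0.001,0.0],[0,0,0,0,0,0,0.0],[0,0,0,0,0,0,0.0],[0,0,0,0,0,0,0.0],[0,0,0,0,0,0,0.0],[0,0,0,0,0,0,0.0],[0,0,0,0,0,0,0.0],[0,0,0,0,0,0,0.0]]]' 40;python3 st.py 0.459 -0.2804 0.172 -0.083
```

```text
t: 4.62
eef_pos: [0.4609, -0.2804, 0.074]
tool_rot: [0.002, 0.735, 0.678, 0.001]
contact_force: [0.2, 0.3, -1.3]
gripper_width: 0.456
t 4.6167 p [ 0.4609 -0.2804  0.074 ] w 0.45599306289437697 F [ 0.2216  0.2956 -1.3249] T [-0.0047  0.0132 -0.0482] q7 2.2027920564917034
turn [0.0051 0.0017 0.0019] shift [-0.0003 -0.0014 -0.098 ]
```

```bash
python3 -m creep '[[[0,0,0,0,0,-0.01,0.0],[0,0,0,0,0,-0.02,0.0],[0,0,0,0,0,-0.02,0],[0,0,0,0,0,-0.02,0],[0,0,0,0,0,-0.02,0],[0,0,0,0,0,0,0]]]';python3 st.py 0.4813 -0.0158 0.16 -0.205
```

```text
t: 5.12
eef_pos: [0.459, -0.2799, 0.169]
tool_rot: [0.0, 0.736, 0.678, 0.0]
contact_force: [1.1, -0.2, -1.9]
gripper_width: 0.457
t 5.1167 p [ 0.459  -0.2799  0.169 ] w 0.457444178002068 F [ 1.0537 -0.1548 -1.884 ] T [-0.0159  0.0055 -0.038 ] q7 2.1370517868543613
turn [0.0011 0.0002 0.1229] shift [0.2651 0.0005 0.009 ]
```

```bash
python3 -m creep '[[[0,0,0.06,0,0,0,0],[0,0,0.06,0,0,0,0],[0,0,0,0.013,-0.002,0.001,0],[0,0,0,0.025,-0.003,0.001,0],[0,0,0,0.025,-0.003,0.001,0],[0,0,0,0.025,-0.003,0.001,0],[0,0,0,0.025,-0.003,0.001,0],[0,0,0,0.025,-0.003,0.001,0],[0,0,0,0.025,-0.003,0.001,0],[0,0,0,0.025,-0.003,0.001,0],[0,0,0,0.025,-0.003,0.001,0],[0,0,0,0.025,-0.003,0,0],[0,0,0,0.015,-0.002,0,0],[0,0,0,0.005,0,0,0],[0,0,0,0,0,0,0]]]';python3 st.py 0.4813 -0.0158 0.16 -0.205;  python3 -c "
from h import *
save(cam('wrist'),'w4.png');save(cam('scene'),'s4.png');save(cam('top'),'t4.png')"
```

```text
t: 6.37
eef_pos: [0.4808, -0.0114, 0.1605]
tool_rot: [0.002, 0.778, 0.628, 0.0]
contact_force: [0.4, -0.1, -2.1]
gripper_width: 0.455
t 6.3667 p [ 0.4808 -0.0114  0.1605] w 0.4550238646617058 F [ 0.3817 -0.1144 -2.0603] T [-0.0077  0.0181 -0.0142] q7 1.4643485187125438
turn [ 0.004   0.0025 -0.0081] shift [-0.0042  0.0014  0.0005]
```

View pics/w4.png

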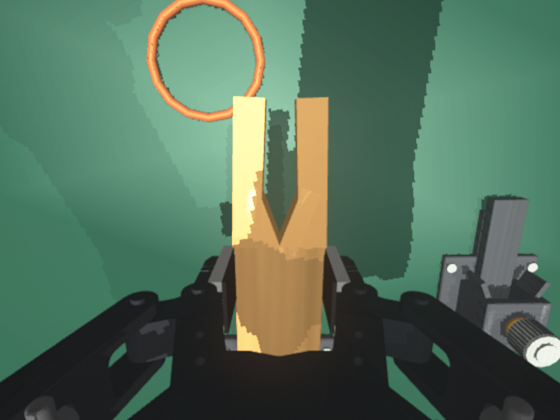

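View pics/s4.png

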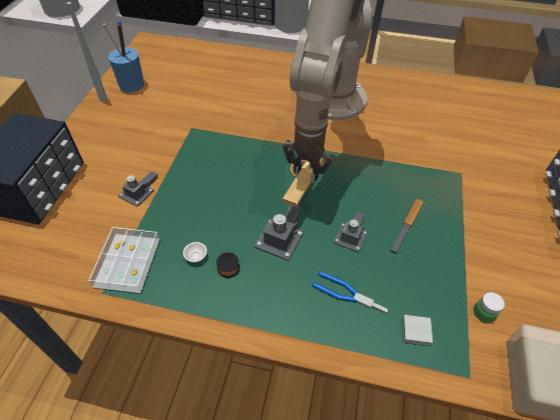

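```bash
python3 -m creep '[[[0.004,0.0025,-0.008,-0.0042,0.0014,0.005,0],[0,0,0,0,0,0.015,0],[0,0,0,0,0,0.015,0],[0,0,0,0,0,0.015,0],[0,0,0,0,0,0.008,0],[0,0,0,0,0,0.004,0],[0,0,0,0,0,0,0]]]';python3 st.py 0.4813 -0.0158 0.096 -0.205;  python3 -c "
from h import *
c=cam('wrist');save(c,'w5.png');
c=cam('scene');save(c,'s5.png')
cv2.imwrite('pics/s5c.png',cv2.resize(c['color'][140:270,230:340,::-1],None,fx=4.5,fy=4.5,interpolation=cv2.INTER_CUBIC))"
```

```text
t: 7.1
eef_pos: [0.4814, -0.0298, 0.0977]
tool_rot: [0.003, 0.782, 0.623, 0.0]
contact_force: [0.5, -0.9, -0.7]
gripper_width: 0.459
t 7.1 p [ 0.4814 -0.0298  0.0977] w 0.45897002368207596 F [ 0.5433 -0.9417 -0.7371] T [ 0.0039  0.0682 -0.0316] q7 1.5556839026052465
turn [ 0.0043  0.0034 -0.0205] shift [ 0.0136 -0.0032  0.0016]
```

View pics/s5c.png

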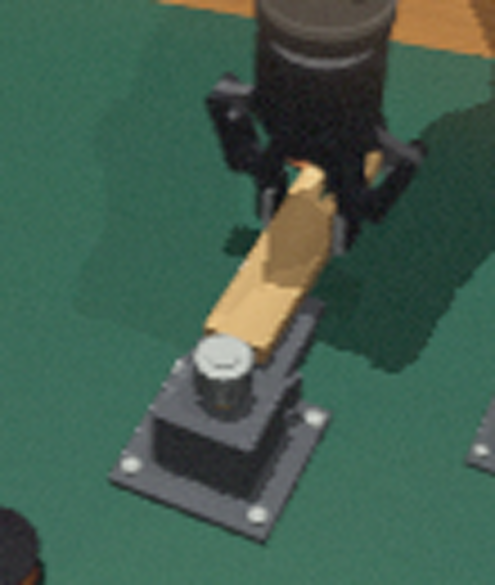

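```bash
python3 -m creep '[[[0.002,0.002,-0.01,0.008,-0.003,0,0],[0.002,0.001,-0.01,0.005,0,0,0],[0,0,0,0,0,0,0],[0,0,0,0,0,0,0]]]';python3 st.py 0.4813 -0.0158 0.096 -0.205; python3 -c "
from h import *
c=cam('wrist');save(c,'w6.png')"
```

```text
t: 7.53
eef_pos: [0.4832, -0.0143, 0.1006]
tool_rot: [0.001, 0.775, 0.632, 0.002]
contact_force: [-0.1, 0.0, -0.9]
gripper_width: 0.458
t 7.5333 p [ 0.4832 -0.0143  0.1006] w 0.45790593166826155 F [-0.1472  0.0039 -0.9281] T [ 0.0144  0.0585 -0.021 ] q7 1.5467444138256614
turn [ 0.0048 -0.0021  0.0027] shift [-0.0019 -0.0016  0.0046]
```

View pics/w6.png

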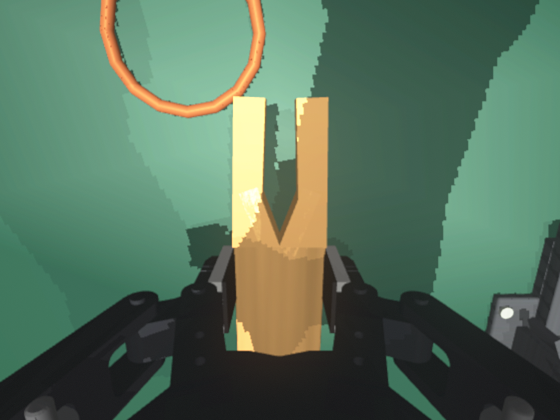

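```bash
python3 -m creep '[[[0.003,-0.002,0.002,-0.002,-0.0016,0.004,0],[0,0,0,0,0,0,0],[0,0,0,0,0,0,0],[0,0,0,0,0,0,0]]]';python3 st.py 0.4813 -0.0158 0.096 -0.205; python3 -c "
from h import *
c=cam('scene')
cv2.imwrite('pics/s7c.png',cv2.resize(c['color'][140:270,230:340,::-1],None,fx=4.5,fy=4.5,interpolation=cv2.INTER_CUBIC))
c=cam('top')
cv2.imwrite('pics/t7c.png',cv2.resize(c['color'][140:270,220:330,::-1],None,fx=4.5,fy=4.5,interpolation=cv2.INTER_CUBIC))"; python3 st.py
```

```text
t: 7.92
eef_pos: [0.4813, -0.0158, 0.0965]
tool_rot: [0.001, 0.775, 0.631, 0.001]
contact_force: [-0.1, 0.6, -1.7]
gripper_width: 0.457
t 7.9167 p [ 0.4813 -0.0158  0.0965] w 0.45709364666398644 F [-0.0671  0.6365 -1.6671] T [0.0061 0.0664 0.0297] q7 1.549953325015712
turn [ 0.0024 -0.0002  0.0012] shift [ 0.     -0.      0.0005]
t 8.0167 p [ 0.4815 -0.0158  0.0966] w 0.4528173217490368 F [ 0.0923  0.1733 -1.3945] T [ 0.0416 -0.022   0.0254] q7 1.5498990553989198
```

View pics/s7c.png

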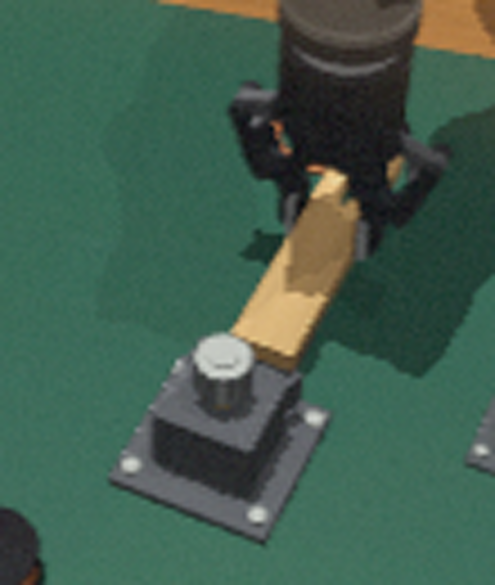

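View pics/t7c.png

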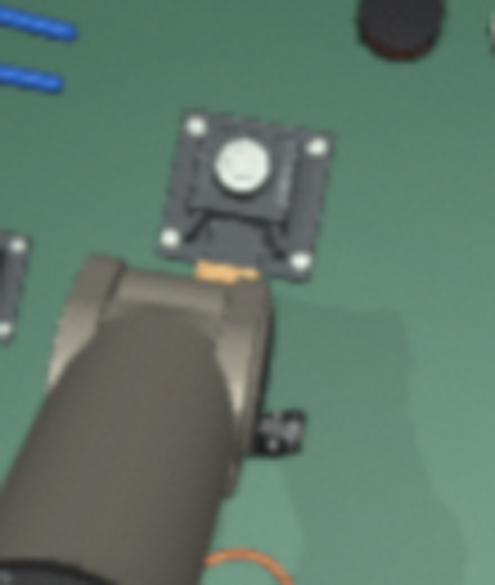

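```bash
python3 - <<'E'
from h import *
c=cam('top'); im=cv2.resize(c['color'][:,:,::-1],None,fx=6,fy=6,interpolation=cv2.INTER_CUBIC); hsv=cv2.cvtColor(im,cv2.COLOR_BGR2HSV)
def cc(w,lo,hi):
    m=np.zeros(w.shape,np.uint8); m[lo[1]*6:hi[1]*6,lo[0]*6:hi[0]*6]=w[lo[1]*6:hi[1]*6,lo[0]*6:hi[0]*6]
    n,l,s,ce=cv2.connectedComponentsWithStats(m); return [( (ce[i]-2.5)/6,s[i],l==i) for i in range(1,n) if s[i,4]>40]
B=[]
for p,s,m in cc(((hsv[...,2]>150)&(hsv[...,1]<60)).astype(np.uint8),(250,160),(298,206)):
    z=.092 if s[4]>2000 else .011
    w=ray(c,*p,z)[:2]; print(p,s[4],w)
    if z<.02:B.append(w)
B=np.array(B);print('bolt centre',B.mean(0))
H=np.array([.636,-.048]);yaw=-.205
if len(B)==4:
    q=B[np.argsort(B[:,0])]; # square fit
    a=np.arctan2(*(B-B.mean(0)).T[::-1]); print('yaw',np.mean(((a%(np.pi/2))-np.pi/4)))
for p,s,m in cc(((hsv[...,0]>8)&(hsv[...,0]<30)&(hsv[...,1]>70)&(hsv[...,2]>120)).astype(np.uint8),(255,190),(285,206)):
    pt=np.argwhere(m)[:,::-1]; W=np.array([ray(c,(u-2.5)/6,(v-2.5)/6,.038)[:2] for u,v in pt[::3]])
    d=(W-H); xh=d@[np.cos(yaw),np.sin(yaw)]; yh=d@[-np.sin(yaw),np.cos(yaw)]
    print('pin patch holder-frame x',xh.min(),xh.max(),'y',yh.min(),yh.max())
E
```

```text
[263.16025641 167.57454212] 455 [ 0.68068135 -0.01768313]
[273.46141141 176.12069927] 3885 [ 0.63521021 -0.04902502]
[290.02903469 172.1821267 ] 442 [ 0.66442424 -0.09610044]
[257.25627615 192.39470014] 478 [0.60694372 0.0010155 ]
[286.38727524 197.57883817] 482 [ 0.58913429 -0.08323076]
bolt centre [ 0.6352959  -0.04899971]
yaw -0.2074920863159396
pin patch holder-frame x -0.06691501032755184 -0.053950866567999925 y -0.02040946075983255 0.019468102241688195
```

```bash
python3 -m creep '[[[0.002,0,0.001,0,0.005,0.001,0],[0,0,0,0,0.005,0.0005,0],[0,0,0,0,0.005,0,0],[0,0,0,0,0.005,0,0],[0,0,0,0,0,0,0],[0,0,0,0,0,0,0]]]';python3 st.py 0.5004 -0.0203 0.095 -0.206
```

```text
t: 8.57
eef_pos: [0.5041, -0.0206, 0.095]
tool_rot: [0.0, 0.776, 0.631, 0.001]
contact_force: [0.2, 0.3, -1.0]
gripper_width: 0.454
t 8.5667 p [ 0.5041 -0.0206  0.095 ] w 0.453599553399638 F [ 0.1996  0.2692 -1.0209] T [0.0779 0.0506 0.0033] q7 1.5596728766625017
turn [ 0.0015 -0.0003  0.0007] shift [-0.0005 -0.0037  0.    ]
```

```bash
python3 -m creep '[[[0,0,0,-0.0005,0.004,0,0],[0,0,0,0,0.004,0,0],[0,0,0,0,0.004,0,0],[0,0,0,0,0.004,0,0],[0,0,0,0,0,0,0],[0,0,0,0,0,0,0]]]';python3 st.py 0.5239 -0.0252 0.095 -0.206
```

```text
t: 9.07
eef_pos: [0.5214, -0.0248, 0.095]
tool_rot: [0.0, 0.776, 0.631, 0.001]
contact_force: [-0.4, 0.2, -0.9]
gripper_width: 0.456
t 9.0667 p [ 0.5214 -0.0248  0.095 ] w 0.4557064478528496 F [-0.4367  0.1941 -0.9457] T [ 0.0373  0.0228 -0.0223] q7 1.566908372814783
turn [ 0.0014 -0.0002  0.0006] shift [0.0001 0.0026 0.    ]
```

```bash
python3 -m creep '[[[0,0,0,0,0.004,0,0],[0,0,0,0,0.004,0,0],[0,0,0,0,0.004,0,0],[0,0,0,0,0.004,0,0],[0,0,0,0,0,0,0],[0,0,0,0,0,0,0]]]';python3 st.py 0.5562 -0.0319 0.095 -0.206
```

```text
t: 9.57
eef_pos: [0.5386, -0.0284, 0.0949]
tool_rot: [0.0, 0.776, 0.631, 0.0]
contact_force: [-0.4, 0.3, -2.0]
gripper_width: 0.453
t 9.5667 p [ 0.5386 -0.0284  0.0949] w 0.45284253229897276 F [-0.4282  0.2898 -1.9619] T [-0.0155  0.0587  0.0042] q7 1.5724219161432762
turn [ 0.0011 -0.0002  0.0008] shift [ 0.0001  0.018  -0.    ]
```

```bash
python3 -m creep '[[[0,0,0,0,0.004,0,0],[0,0,0,0,0.004,0,0],[0,0,0,0,0.002,0,0],[0,0,0,0,0.002,0,0],[0,0,0,0,0,0,0]]]';python3 st.py 0.5562 -0.0319 0.095 -0.206; python3 -m creep '[[[0,0,0,0,0.0015,0,0],[0,0,0,0,0.0015,0,0],[0,0,0,0,0.0,0,0]]]';python3 st.py 0.5562 -0.0319 0.095 -0.206
```

```text
t: 9.98
eef_pos: [0.5514, -0.031, 0.0949]
tool_rot: [0.0, 0.776, 0.631, 0.0]
contact_force: [0.0, -0.3, -2.3]
gripper_width: 0.458
t 9.9833 p [ 0.5514 -0.031   0.0949] w 0.4578119274905697 F [ 0.0157 -0.2951 -2.306 ] T [ 0.0287  0.0304 -0.0098] q7 1.576155444832088
turn [ 0.0009 -0.0002  0.0008] shift [ 0.0001  0.0048 -0.0001]
t: 10.23
eef_pos: [0.5545, -0.0317, 0.0948]
tool_rot: [0.0, 0.776, 0.631, 0.0]
contact_force: [-0.1, -0.1, -1.8]
gripper_width: 0.458
t 10.2333 p [ 0.5545 -0.0317  0.0948] w 0.4576834361013929 F [-0.0869 -0.128  -1.7545] T [-0.009   0.0747  0.0466] q7 1.5769922283794844
turn [ 0.0005 -0.0001  0.0008] shift [ 0.0002  0.0017 -0.0002]
```

```bash
python3 -m creep '[[[0,0,0,0,0.001,0.0005,0],[0,0,0,0,0.0,0,0]]]';python3 st.py 0.5562 -0.0319 0.095 -0.206; python3 -m creep '[[[0,0,0,0,0.001,0,0],[0,0,0,0,0,0,0]]]';python3 st.py 0.5562 -0.0319 0.095 -0.206;python3 -m creep '[[[0,0,0,0,0.001,0,0],[0,0,0,0,0,0,0]]]'
```

```text
t: 10.4
eef_pos: [0.5555, -0.0319, 0.0943]
tool_rot: [0.0, 0.776, 0.631, 0.0]
contact_force: [0.0, -0.4, -0.6]
gripper_width: 0.458
t 10.4 p [ 0.5555 -0.0319  0.0943] w 0.4576115511945444 F [ 0.0196 -0.3505 -0.5722] T [ 0.0508  0.0205 -0.0565] q7 1.577664478672903
turn [ 0.0004 -0.0001  0.0009] shift [ 0.0002  0.0007 -0.0007]
t: 10.57
eef_pos: [0.5559, -0.032, 0.094]
tool_rot: [-0.0, 0.776, 0.631, -0.0]
contact_force: [0.4, -0.4, -1.6]
gripper_width: 0.457
t 10.5667 p [ 0.5559 -0.032   0.094 ] w 0.4565728525114638 F [ 0.3726 -0.4274 -1.6418] T [0.0171 0.0572 0.0233] q7 1.577979175923792
turn [-0.001  0.     0.001] shift [ 0.0002  0.0002 -0.001 ]
t: 10.73
eef_pos: [0.5562, -0.0321, 0.0938]
tool_rot: [-0.001, 0.776, 0.631, -0.001]
contact_force: [0.0, -0.1, 0.1]
gripper_width: 0.455
```

```bash
python3 -m creep '[[[0,0,0,0,0.001,-0.0003,0],[0,0,0,0,0.001,0,0]]]'; python3 -m creep '[[[0,0,0,0,0.0015,-0.0003,0],[0,0,0,0,0.0015,0,0]]]'; python3 st.py 0.5562 -0.0319 0.095 -0.206
```

```text
t: 10.9
eef_pos: [0.5565, -0.0322, 0.0937]
tool_rot: [-0.003, 0.776, 0.631, -0.002]
contact_force: [-4.9, 1.1, 0.9]
gripper_width: 0.456
t: 11.07
eef_pos: [0.5569, -0.0324, 0.0933]
tool_rot: [-0.005, 0.775, 0.631, -0.004]
contact_force: [-5.5, 0.4, 3.0]
gripper_width: 0.455
t 11.0667 p [ 0.5569 -0.0324  0.0933] w 0.45523535502015505 F [-5.4556  0.3613  3.0461] T [ 0.0409  1.1437 -0.0788] q7 1.5795253774283162
turn [-0.013   0.0006  0.002 ] shift [ 0.0004 -0.0008 -0.0016]
```

```bash
python3 -m creep '[[[-0.013,0,0.002,0,0,-0.0005,0],[0,0,0,0,0,0,0],[0,0,0,0,0,0,0]]]'; python3 st.py 0.5562 -0.0319 0.094 -0.206;  python3 -c "
from h import *
save(cam('wrist'),'w8.png')
c=cam('scene')
cv2.imwrite('pics/s8c.png',cv2.resize(c['color'][140:270,230:340,::-1],None,fx=4.5,fy=4.5,interpolation=cv2.INTER_CUBIC))"
```

```text
t: 11.32
eef_pos: [0.5562, -0.0322, 0.0936]
tool_rot: [-0.001, 0.776, 0.631, -0.001]
contact_force: [-2.3, 0.9, -0.7]
gripper_width: 0.458
t 11.3167 p [ 0.5562 -0.0322  0.0936] w 0.45796320939406127 F [-2.265   0.9464 -0.6503] T [0.1166 0.4174 0.0132] q7 1.5773430856801445
turn [-0.002   0.0007  0.0003] shift [ 0.0003 -0.     -0.0004]
```

View pics/s8c.png

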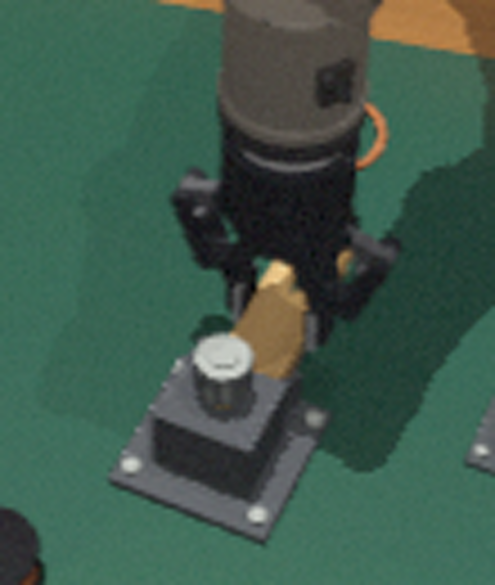

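View pics/w8.png

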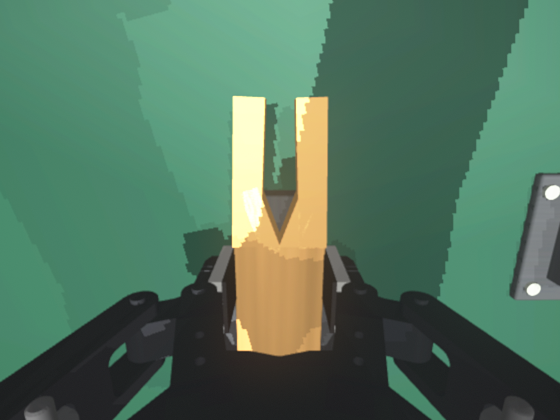

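The pin is seated: contact began at 5 N along -x, and the TCP is at the home distance. I release it and go up.

```bash
python3 -m creep '[[[0,0,0,0,0,0,0.06],[0,0,0,0,0,0,0.06],[0,0,0,0,0,0,0.06],[0,0,0,0,0,0,0.06],[0,0,0,0,0,-0.01,0.06],[0,0,0,0,0,-0.03,0.06],[0,0,0,0,0,-0.03,0.06],[0,0,0,0,-0.01,-0.03,0.06],[0,0,0,0,-0.01,-0.02,0.06],[0,0,0,0,0,0,0.06]]]'; python3 st.py 0.635 -0.0487 0.2 -0.206;  python3 -c "
from h import *
save(cam('wrist'),'w9.png')"
```

```text
t: 12.25
eef_pos: [0.5398, -0.0294, 0.222]
tool_rot: [0.002, 0.777, 0.63, 0.001]
contact_force: [0.3, 0.2, 0.8]
gripper_width: 0.701
t 12.25 p [ 0.5398 -0.0294  0.222 ] w 0.7006758642784099 F [0.2789 0.2315 0.7827] T [ 0.034  -0.0958  0.0188] q7 1.4806315529012928
turn [ 0.005   0.0008 -0.0023] shift [0.0009 0.097  0.0225]
```

View pics/w9.png

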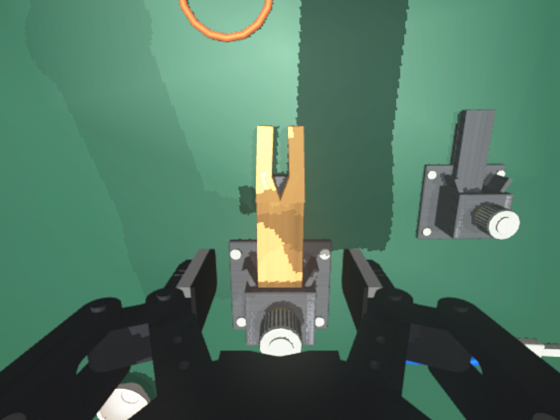

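```bash
python3 - <<'E'
from h import *
c=cam('wrist'); im=c['color'][:,:,::-1]; hsv=cv2.cvtColor(im,cv2.COLOR_BGR2HSV)
n,l,s,ce=cv2.connectedComponentsWithStats(((hsv[...,2]>200)&(hsv[...,1]<60)).astype(np.uint8))
B=[]
for i in range(1,n):
    if s[i,4]>15 and 220<ce[i][0]<340 and ce[i][1]>240:
        z=.092 if s[i,4]>300 else .011; w=ray(c,*ce[i],z)[:2]; print(s[i],ce[i],w); 
        if z<.02:B.append(w)
B=np.array(B);print(B.mean(0))
H=B.mean(0);yaw=-.206
w=((hsv[...,0]>10)&(hsv[...,0]<32)&(hsv[...,1]>60)).astype(np.uint8); w[:,:250]=0;w[:,315:]=0;w[:110]=0;w[320:]=0
n,l,s,ce=cv2.connectedComponentsWithStats(w);k=1+np.argmax(s[1:,4]);print(s[k])
W=np.array([ray(c,u,v,.036)[:2] for v,u in np.argwhere(l==k)]);print(cv2.minAreaRect(W.astype(np.float32)))
d=W-H; xh=d@[np.cos(yaw),np.sin(yaw)]; yh=d@[-np.sin(yaw),np.cos(yaw)]
print(xh.min(),yh.min(),yh.max())
E
python3 st.py
```

```text
[230 250  11  10  84] [234.79761905 254.29761905] [ 0.590146  -0.0823537]
[320 255  10   5  31] [324.25806452 256.67741935] [0.61032554 0.0011434 ]
[236 318  10   9  63] [240.61904762 322.20634921] [ 0.66517259 -0.0951046 ]
[315 318   9   9  64] [319.21875 321.9375 ] [ 0.68151923 -0.01615539]
[260 329  41  27 831] [279.82310469 342.95908544] [ 0.63228544 -0.04736868]
[ 0.63679084 -0.04811757]
[ 255  125   50  164 6826]
((0.5501699447631836, -0.03013864904642105), (0.042213719338178635, 0.14271904528141022), 78.08705139160156)
-0.15986011811088807 -0.021351349929811657 0.020871002324409808
t 12.35 p [ 0.5398 -0.0293  0.2192] w 0.7034572081450604 F [-0.6208  0.1213 -0.7637] T [-0.0484  0.0271  0.0662] q7 1.4821408466474977
```

```bash
python3 -m creep '[[[0.005,0,-0.002,0,0.02,0,0.07],[0,0,0,0,0.025,0.002,0.07],[0,0,0,0,0.025,0.002,0.07],[0,0,0,0,0.02,0,0.07],[0,0,0,0,0.006,0,0.07],[0,0,0,0,0,0,0.07]]]'; python3 st.py 0.6357 -0.0482 0.134 -0.206; cat > tq.py <<'E'
from h import *
T=[];F=[]
for i in range(6):
    read_camera('top'); o=get_obs(); T.append(o['torque']);F.append(o['contact_force'])
M=R.from_quat(np.roll(o['tool_rot'],-1)).as_matrix()
np.set_printoptions(precision=3,suppress=True)
print('t',o['t'],'T',np.mean(T,0),'sd',np.std(T,0),'F',np.mean(F,0),'p',o['eef_pos'],'ang',np.arctan2(M[1,0],M[0,0]),'z',M[:,2],'q7',o['q'][6],'w',o['gripper_width'])
E
python3 tq.py
```

```text
t: 12.85
eef_pos: [0.6348, -0.049, 0.2076]
tool_rot: [-0.004, 0.775, 0.631, -0.005]
contact_force: [0.5, 0.7, 0.3]
gripper_width: 0.817
t 12.85 p [ 0.6348 -0.049   0.2076] w 0.8172840284686627 F [0.4605 0.7102 0.2556] T [ 0.0134 -0.014   0.0538] q7 1.5515754233428587
turn [-0.0122  0.0032  0.0021] shift [0.0012 0.0016 0.0736]
t 13.15 T [-0.     0.017 -0.009] sd [0.035 0.054 0.019] F [-0.666  0.095 -0.326] p [ 0.633 -0.048  0.209] ang 1.367337911250414 z [-0.012  0.    -1.   ] q7 1.5512555207959258 w 0.8231183062306343
```

```bash
python3 -m creep '[[[-0.012,0.003,0.002,0.001,0.003,0.005,0.07],[0,0,0,0,0,0.015,0.07],[0,0,0,0,0,0.015,0.07],[0,0,0,0,0,0.015,0.07],[0,0,0,0,0,0,0.07]]]'; python3 st.py 0.6357 -0.0482 0.134 -0.206
```

```text
t: 13.57
eef_pos: [0.6362, -0.0466, 0.1593]
tool_rot: [0.002, 0.776, 0.631, 0.004]
contact_force: [-0.8, 0.6, 0.1]
gripper_width: 0.822
t 13.5667 p [ 0.6362 -0.0466  0.1593] w 0.822362661748958 F [-0.7686  0.5574  0.0593] T [-0.0523  0.07    0.0023] q7 1.5739703569733294
turn [ 0.0074 -0.0044  0.0011] shift [-0.0018 -0.0004  0.0253]
```

```bash
python3 -m creep '[[[0.005,-0.003,0.001,-0.0018,0,0.008,0.07],[0,0,0,0,0,0.008,0.07],[0,0,0,0,0,0.008,0.07],[0,0,0,0,0,0,0.06],[0,0,0,0,0,0,0.05]]]'; python3 st.py 0.6357 -0.0482 0.134 -0.206; python3 -c "
from h import *
c=cam('scene')
cv2.imwrite('pics/s10c.png',cv2.resize(c['color'][140:270,230:340,::-1],None,fx=4.5,fy=4.5,interpolation=cv2.INTER_CUBIC))
save(cam('wrist'),'w10.png')"; python3 tq.py
```

```text
t: 13.98
eef_pos: [0.6362, -0.0482, 0.1345]
tool_rot: [0.001, 0.776, 0.631, 0.002]
contact_force: [0.5, 0.2, -0.6]
gripper_width: 0.588
t 13.9833 p [ 0.6362 -0.0482  0.1345] w 0.5879256574406224 F [ 0.5129  0.2367 -0.6148] T [-0.032  -0.0379 -0.0323] q7 1.5850133033175557
turn [ 0.0042 -0.0018  0.    ] shift [-0.0001 -0.0005  0.0005]
t 14.3833 T [ 0.025  0.004 -0.001] sd [0.016 0.049 0.04 ] F [-0.026  0.187 -0.094] p [ 0.636 -0.048  0.135] ang 1.365006590810698 z [ 0.005  0.001 -1.   ] q7 1.5850099848420434 w 0.585726802714633
```

View pics/s10c.png

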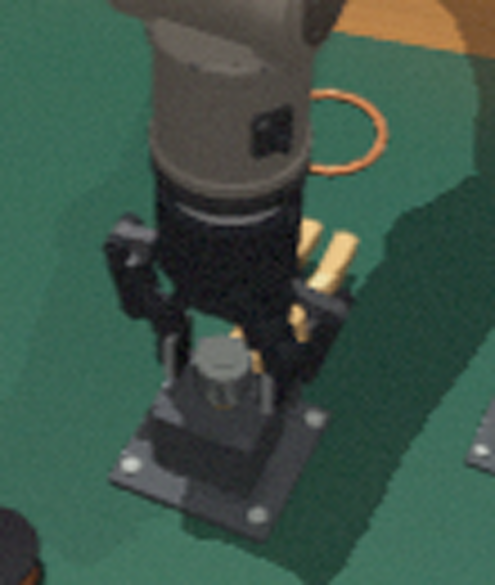

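View pics/w10.png

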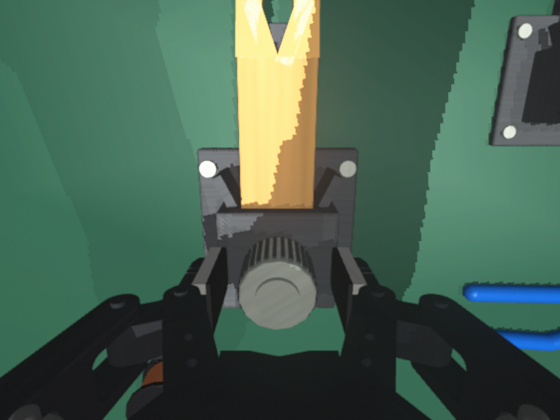

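The head at (278,295) is centred between the pads, and the pin lies in the mouth underneath. Gripping.

```bash
python3 -m creep '[[[0,0,0,0,0,0,0.0],[0,0,0,0,0,0,0.0],[0,0,0,0,0,0,0.0],[0,0,0,0,0,0,0.0],[0,0,0,0,0,0,0.0],[0,0,0,0,0,0,0.0]]]' 28; python3 tq.py
```

```text
t: 14.88
eef_pos: [0.6363, -0.0487, 0.1355]
tool_rot: [0.001, 0.776, 0.631, 0.002]
contact_force: [-1.0, -0.9, 0.5]
gripper_width: 0.365
t 15.1833 T [0.046 0.045 0.026] sd [0.029 0.015 0.029] F [-0.825 -0.328  0.274] p [ 0.636 -0.049  0.135] ang 1.364475621850211 z [ 0.005  0.001 -1.   ] q7 1.58498750686164 w 0.3633456311418438
```

```bash
python3 -m creep '[[[0,0,0.1,0,0,0,0],[0,0,0.1,0,0,0,0],[0,0,0.1,0,0,0,0],[0,0,0.1,0,0,0,0],[0,0,0.1,0,0,0,0],[0,0,0,0,0,0,0]]]'; python3 tq.py
```

```text
t: 15.68
eef_pos: [0.6364, -0.0487, 0.1354]
tool_rot: [0.001, 0.913, 0.409, 0.003]
contact_force: [-0.4, -1.7, -0.3]
gripper_width: 0.368
t 15.9833 T [-0.086  0.001  0.034] sd [0.017 0.019 0.046] F [ 0.044 -0.43   0.159] p [ 0.636 -0.049  0.135] ang 0.8474664257643054 z [ 0.006  0.002 -1.   ] q7 1.1705990824188504 w 0.36414751549887725
```

```bash
python3 -m creep '[[[0,0,0.1,0,0,0,0],[0,0,0.1,0,0,0,0],[0,0,0.1,0,0,0,0],[0,0,0.1,0,0,0,0],[0,0,0.1,0,0,0,0],[0,0,0.1,0,0,0,0],[0,0,0.1,0,0,0,0],[0,0,0,0,0,0,0]]]'; python3 tq.py; python3 st.py 0.636 -0.0487 0.135 0
```

```text
t: 16.65
eef_pos: [0.6365, -0.049, 0.1354]
tool_rot: [-0.002, 0.998, 0.062, 0.004]
contact_force: [0.2, -0.6, 0.7]
gripper_width: 0.366
t 16.95 T [-0.2    0.035  0.039] sd [0.025 0.035 0.016] F [ 0.083 -0.171  0.174] p [ 0.637 -0.049  0.135] ang 0.12896714578575166 z [ 0.007  0.005 -1.   ] q7 0.5971115777062843 w 0.36298320888285657
t 16.95 p [ 0.6365 -0.049   0.1355] w 0.36298320888285657 F [-1.123  -0.5951 -0.2356] T [-0.1599  0.0048  0.0556] q7 0.5971115777062843
turn [ 0.0024 -0.009  -1.4418] shift [-0.0005 -0.0003  0.0005]
```

```bash
python3 -m creep '[[[0.002,-0.006,0.1,0,0,0,0],[0,0,0.1,0,0,0,0],[0,0,0.1,0,0,0,0],[0,0,0.1,0,0,0,0],[0,0,0,0,0,0,0]]]'; python3 tq.py; python3 -m creep '[[[0,0,0.1,0,0,0,0],[0,0,0.05,0,0,0,0],[0,0,0,0,0,0,0]]]'; python3 tq.py
```

```text
t: 17.37
eef_pos: [0.6371, -0.0494, 0.1354]
tool_rot: [-0.004, 0.99, -0.141, 0.001]
contact_force: [-0.1, 0.7, 1.1]
gripper_width: 0.364
t 17.6667 T [-0.27  -0.042  0.043] sd [0.036 0.029 0.023] F [-0.575 -0.417  0.699] p [ 0.637 -0.049  0.135] ang -0.27794811812217873 z [ 0.003  0.008 -1.   ] q7 0.26933691141186616 w 0.36470600893400923
t: 17.92
eef_pos: [0.6371, -0.0495, 0.1355]
tool_rot: [-0.005, 0.977, -0.213, 0.001]
contact_force: [-0.8, 0.7, 0.7]
gripper_width: 0.365
t 18.2167 T [-0.332 -0.072  0.031] sd [0.032 0.031 0.027] F [-0.278 -0.002 -0.15 ] p [ 0.637 -0.049  0.135] ang -0.42835583139510613 z [ 0.004  0.009 -1.   ] q7 0.14809745526273702 w 0.3658163926204414
```

```bash
python3 -m creep '[[[-0.007,0,0.1,0,0,0,0],[0,0,0.05,0,0,0,0],[0,0,0,0,0,0,0]]]'; python3 tq.py; python3 -m creep '[[[0,0,0.1,0,0,0,0],[0,0,0.05,0,0,0,0],[0,0,0,0,0,0,0]]]'; python3 tq.py
```

```text
t: 18.47
eef_pos: [0.6374, -0.0492, 0.1354]
tool_rot: [-0.002, 0.958, -0.287, -0.0]
contact_force: [-0.7, -0.5, 0.9]
gripper_width: 0.365
t 18.7667 T [-0.348 -0.112  0.039] sd [0.018 0.029 0.031] F [-0.52  -0.448 -0.084] p [ 0.637 -0.049  0.135] ang -0.5798150053270207 z [ 0.001  0.004 -1.   ] q7 0.019385079317869112 w 0.36614297370720955
t: 19.02
eef_pos: [0.6373, -0.0494, 0.1355]
tool_rot: [-0.003, 0.933, -0.359, -0.0]
contact_force: [-0.5, -0.1, -0.0]
gripper_width: 0.368
t 19.3167 T [-0.394 -0.135  0.026] sd [0.052 0.035 0.022] F [-0.29  -0.306 -0.169] p [ 0.637 -0.049  0.135] ang -0.731640920616528 z [ 0.002  0.005 -1.   ] q7 -0.1044316520095076 w 0.3646007705253207
```

```bash
python3 -m creep '[[[-0.004,0,0.1,0,0,0,0],[0,0,0.05,0,0,0,0],[0,0,0,0,0,0,0]]]'; python3 tq.py; python3 -m creep '[[[0,0,0.08,0,0,0,0],[0,0,0.05,0,0,0,0],[0,0,0,0,0,0,0]]]'; python3 tq.py
```

```text
t: 19.57
eef_pos: [0.6375, -0.0493, 0.1355]
tool_rot: [-0.001, 0.904, -0.428, -0.001]
contact_force: [0.1, 0.3, 0.3]
gripper_width: 0.364
t 19.8667 T [-0.397 -0.115  0.017] sd [0.012 0.019 0.022] F [-0.352 -0.461 -0.25 ] p [ 0.637 -0.049  0.136] ang -0.8832695265319597 z [-0.     0.003 -1.   ] q7 -0.23222857120984985 w 0.36072782342555804
t: 20.12
eef_pos: [0.6374, -0.0494, 0.1355]
tool_rot: [-0.002, 0.874, -0.486, -0.001]
contact_force: [-0.1, 0.2, 0.2]
gripper_width: 0.367
t 20.4167 T [-0.476 -0.106  0.114] sd [0.039 0.03  0.018] F [-0.069 -0.527 -0.31 ] p [ 0.637 -0.049  0.136] ang -1.0131519975472643 z [-0.     0.004 -1.   ] q7 -0.33976053613021306 w 0.36448654514663564
```

```bash
python3 tq.py; python3 -m creep '[[[0,0,0.09,0,0,0,0],[0,0,0,0,0,0,0]]]'; python3 tq.py;python3 tq.py
```

```text
t 20.7167 T [-0.508 -0.134  0.164] sd [0.023 0.019 0.032] F [ 0.077 -0.505 -0.547] p [ 0.637 -0.049  0.136] ang -1.0139473421266272 z [-0.     0.004 -1.   ] q7 -0.34047532617110393 w 0.3660676751320908
t: 20.88
eef_pos: [0.6374, -0.0495, 0.1355]
tool_rot: [-0.002, 0.851, -0.525, -0.001]
contact_force: [-0.1, -0.0, -1.0]
gripper_width: 0.359
t 21.1833 T [-0.554 -0.127  0.182] sd [0.041 0.049 0.02 ] F [-0.017 -1.128 -0.749] p [ 0.637 -0.049  0.136] ang -1.101903594981677 z [ 0.     0.004 -1.   ] q7 -0.4137199670917711 w 0.36699517830098377
t 21.4833 T [-0.64  -0.149  0.199] sd [0.01  0.022 0.028] F [-0.106 -0.894 -0.942] p [ 0.637 -0.049  0.136] ang -1.1028872536196759 z [ 0.     0.004 -1.   ] q7 -0.41455186113263126 w 0.363518932592477
```

```bash
python3 -m creep '[[[0,0,0.1,0,0,0,0],[0,0,0,0,0,0,0]]]'; python3 tq.py;python3 tq.py;python3 tq.py
```

```text
t: 21.65
eef_pos: [0.6375, -0.0494, 0.1356]
tool_rot: [-0.002, 0.824, -0.567, -0.001]
contact_force: [0.4, -1.1, -1.1]
gripper_width: 0.363
t 21.95 T [-0.564 -0.129  0.238] sd [0.037 0.025 0.03 ] F [ 0.036 -1.124 -1.116] p [ 0.637 -0.049  0.136] ang -1.2008051266267392 z [ 0.     0.005 -1.   ] q7 -0.4965366128789971 w 0.36243953807965074
t 22.25 T [-0.603 -0.139  0.304] sd [0.02  0.022 0.035] F [ 0.658 -1.311 -1.591] p [ 0.637 -0.049  0.136] ang -1.2019012294535087 z [ 0.     0.005 -1.   ] q7 -0.4974732612188792 w 0.368272925651819
t 22.55 T [-0.606 -0.126  0.295] sd [0.037 0.023 0.023] F [ 0.325 -1.393 -1.511] p [ 0.637 -0.049  0.136] ang -1.2020812668586036 z [ 0.     0.005 -1.   ] q7 -0.4976390994932067 w 0.3645150344163916
```

Torque is about 0.29 N m at -1.20 rad, roughly 0.3 rad past bearing. I stop here, let go and rise.

```bash
python3 -m creep '[[[0,0,0,0,0,0,0.065],[0,0,0,0,0,0,0.065],[0,0,0,0,0,0,0.065],[0,0,0,0,0,0,0.065],[0,0,0,0,0,0,0.065],[0,0,0,0,0,-0.01,0.065],[0,0,0,0,0,-0.02,0.065],[0,0,0,0,0,-0.03,0.065],[0,0,0,0,0,-0.03,0.065],[0,0,0,0,0,-0.03,0.065],[0,0,0,0,0,-0.02,0.065],[0,0,0,0,0,0,0.065]]]'; python3 tq.py;python3 -c "
from h import *
c=cam('scene'); save(c,'s12.png')
cv2.imwrite('pics/s12c.png',cv2.resize(c['color'][140:270,230:340,::-1],None,fx=4.5,fy=4.5,interpolation=cv2.INTER_CUBIC))
save(cam('wrist'),'w12.png')"
```

```text
t: 23.55
eef_pos: [0.6364, -0.0497, 0.2845]
tool_rot: [-0.003, 0.824, -0.567, -0.004]
contact_force: [-0.9, -1.0, 0.5]
gripper_width: 0.763
t 23.85 T [-0.033 -0.03   0.013] sd [0.035 0.03  0.022] F [ 0.066  0.251 -0.349] p [ 0.634 -0.048  0.278] ang -1.2057605210809517 z [-0.012  0.01  -1.   ] q7 -0.6143723625557629 w 0.7588684718467963
```

View pics/s12c.png

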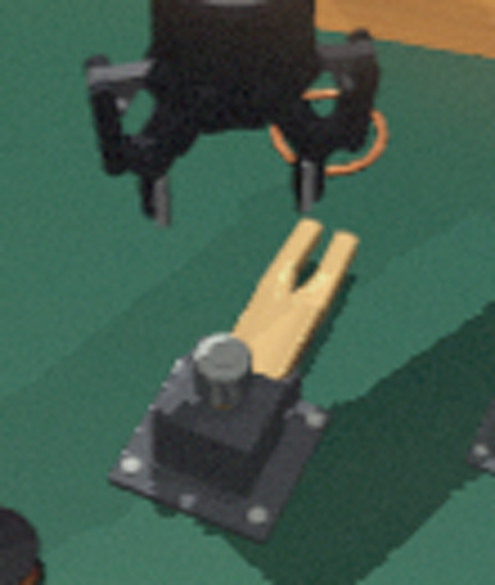

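View pics/w12.png

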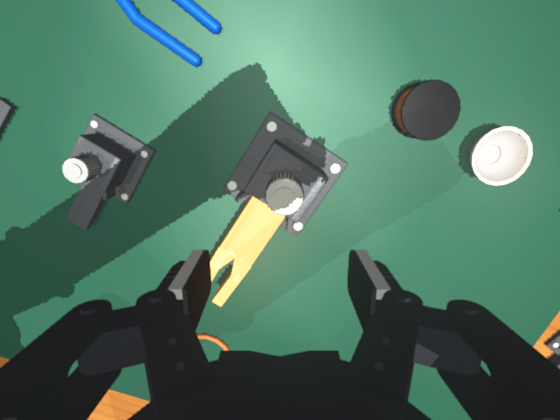

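The scene view shows the pin still in the holder and nothing else moved. One numeric check of where the pin sits, then I hand in.

```bash
python3 - <<'E'
from h import *
from station import hand_in
H=np.array([.636,-.0485]);yaw=-.206
c=cam('scene'); im=c['color'][:,:,::-1]; hsv=cv2.cvtColor(im,cv2.COLOR_BGR2HSV)
w=((hsv[...,0]>10)&(hsv[...,0]<32)&(hsv[...,1]>60)&(hsv[...,1]<190)).astype(np.uint8); m=np.zeros_like(w); m[188:226,278:312]=w[188:226,278:312]
n,l,s,ce=cv2.connectedComponentsWithStats(m);k=1+np.argmax(s[1:,4]);print(s[k])
W=np.array([ray(c,u,v,.036)[:2] for v,u in np.argwhere(l==k)]);d=W-H
xh=d@[np.cos(yaw),np.sin(yaw)]; yh=d@[-np.sin(yaw),np.cos(yaw)]
print('scene: slot end x',xh.min(),'y',yh.min(),yh.max(),'rect',cv2.minAreaRect(W.astype(np.float32)))
P=cloud(c)[l==k]; print('top z',np.nanmedian(P[:,2]))
E
```

```text
[281 189  29  36 499]
scene: slot end x -0.15717571476752368 y -0.021914227627337603 0.02381387494225599 rect ((0.542305588722229, -0.027979686856269836), (0.04538385197520256, 0.12291606515645981), 79.33635711669922)
top z 0.034443567795170105
```

Slot end at x ≈ -157 mm (home is -158) and the top surface at about 35 mm (expected 36): home and flat.

```bash
python3 -c "
from station import hand_in
print(hand_in())"
```

```text
the job is handed in; nothing more can be done
None
```

The bench pin is in the largest holder, lying flat against the back stop. The thumbscrew is nipped up, and I have handed the job in (no verdict is reported). It took about 24 s of the 72 s allowed.

- **Insertion:** I slid the pin in square end first and felt the back stop at about 5 N. I then let go of it.
- **Thumbscrew:** I turned it clockwise in one grasp. It began to bear after about 2.27 rad. I stopped about 0.3 rad past that, at about 0.28 to 0.30 N m including roughly 0.04 N m of running friction, then let go and raised the arm clear.
- **Last checks:** The scene camera put the slot end at -157 mm in the holder's frame (nominal -158 mm) and the pin's top at about 34 mm (nominal 36 mm). An earlier wrist-camera measurement, before tightening, gave -160 mm. I put these differences down to the 2 mm calibration. The gripper touches nothing and no other object appears to have moved.
- **Disagreements:** While I was lowering the pin in front of the holder, the arm drifted about 14 mm sideways. I saw no contact force and corrected it before inserting. Single torque readings scattered by about 0.03 N m, so the wind-up is known only to about ±0.05 rad.

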